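# Seat and secure the covers of a bedside tea box

### The arm

A 6-joint arm with a two-finger parallel gripper is mounted at the origin on the work surface. World frame = base frame: x ahead of the robot, y to its left, z up, the work surface at z = 0. Lengths are in m, angles in degrees, forces in N, time in s.
With the tool pointing down it reaches from about 0.3 to 0.85 m from the base axis. Payload 4.2 kg.
Tool frame: the origin (TCP) lies midway between the tips of the shut fingers; the grasp point (between the pads) lies 19 mm behind it (bot.grip_depth is the z of the grasp point in the tool frame, in m); z points along the fingers, y is the line along which they close (so a half turn about z gives the same grasp; the last joint's range is limited). The gripper opens to 91 mm and grips with 3 to 60 N. Pads are 32 mm wide; open, the fingers measure 118 mm over their backs; the gripper's body (76 mm by 178 mm) begins 60 mm behind the grasp point.
Start: joints at [-73.281, 18.312, 89.639, -0, 72.044, -1.146], TCP at [0.176, -0.547, 0.214] pointing down, gripper open.
Joint ranges: [-177.97, 177.97], [-48.28, 115.42], [12.27, 149.76], [-77.06, 257.06], [2.81, 150.46], [-146.56, 146.56]. Speed limits (degrees/s): [147.25, 147.25, 180, 180, 180, 180].

### API

Orientations are given as a 3x3 rotation matrix whose columns are the frame's x, y, z axes.
In Python, from rig import get_state, vision, workorder, bot gives the robot as it stands. The module is installed in compiled form; this text tells all that it offers.
- The arm moves only by the shell command python3 -m crank 'ROWS'. ROWS is JSON, a list of rows, each a list of 7 numbers: the turn, a rotation vector about the world's x, y, z normalised to -1 to 1, where 1 is 90 degrees, then the shift along the world's x, y, z normalised to -1 to 1, where 1 is 0.4 m, then the finger opening in mm, from 0 to 91.2. In form: [[wx, wy, wz, x, y, z, gripper], ...]. A call has exactly 8 rows; each row is the pose to reach, as a shift and turn from the pose commanded when the call began; what a row does not reach only later rows make up. A row lasts 1/10 s, in which the tool goes at most 50 mm and 8.59 degrees, less where a joint would pass 70% of its speed; a pose out of reach is approached as far as the arm can. A call with a number of a shift or a turn outside -1 to 1 is refused whole. A call with a gripper value outside its range is refused whole. The fingers move at their own pace and stop on an object; the grip force is fixed at half the most. Time passes only in rows, so rows that repeat a pose let the fingers close, or fill a call up. It gives the time, the measured TCP pose, the force, the opening and the grip force at its end, in the units of the state.
- get_state(): the state, without advancing time (a new reading comes with each control period).
- vision.capture(name): name is "scene" or "top" or "wrist"; returns a dict with "color" (400x640x3 uint8, blue, green, red), "mtx" (3x3 intrinsics, pixels), "k1" (the pictures are not rectified: a ray, as slopes to the right and down, at radius r is drawn at 1 + k1 r^2 times it, then the intrinsics apply), "pose" (4x4, takes a point from camera to world coordinates). Camera axes: x right, y down, z forward; pixel columns grow to the right and rows downward; lengths in m; the calibration is good to about 2 mm. A picture is of the moment at which its call begins. There is no depth.
- workorder.hand_in(): hands the job in; it is judged then, once.
The state is a dict: "time_s": time; "joints": joint angles; "joint_vel": joint speeds; "tau": joint torques, N m; "eef_pos": TCP position; "tcp_rot": TCP orientation; "ft_force": force on the tool from outside, world axes, zero at the start; "torque": the same for the moment, N m; "width": opening from 0.0 (shut) to 1.0 (fully open); "grasp_force": force on a finger pad.
Only numpy, scipy, OpenCV 4.12 (cv2) and the standard library are available. Lean on these libraries where they do the work, as an engineer would, in place of code of your own. Each camera call takes 0.05 s, during which the arm holds its last target. There are 200 camera calls.

### The job

Close up the bedside tea box: lay every cover plate you find on the green cabinet top into a bay of its own, knob up (turn a brass turnbutton out of the way first where it blocks the bay), press each plate firmly down until it sits level and flush with the box's rim, then swing that bay's turnbutton fully across it. It does not matter which plate goes in which bay; a bay left without a plate is of no concern. Do not shift the kettle, teapot, tub or bowls.

Things in the scene. Friction and masses are not known exactly. Their poses are not given: they have to be found in the camera images.
- teabox: fixed dark wooden tea box, 124 (x) x 364 (y) x 60 (z) mm; origin centre of underside, z up; flat rim 60 mm up. Four square bays 76 x 76 mm open upward in a row along its y, 88 mm apart. Its -x rail, 34 mm wide, carries a brass turnbutton per bay; far rail 14 mm, end walls and dividers 12 mm wide
- bay1 (a point): centre of the mouth of bay 1 (1 at the box's -y end, 4 at +y), at rim height; axes as the tea box's. 4 mm down is a stiff grey gasket frame, 13 mm wide all round: a cover laid on it stands 4 mm proud of the rim; a firm push (5 to 15 N) sinks it 5 mm to a stop, where it stays
- bay2 (a point): centre of the mouth of bay 2 (1 at the box's -y end, 4 at +y), at rim height; axes as the tea box's. 4 mm down is a stiff grey gasket frame, 13 mm wide all round: a cover laid on it stands 4 mm proud of the rim; a firm push (5 to 15 N) sinks it 5 mm to a stop, where it stays
- bay3 (a point): centre of the mouth of bay 3 (1 at the box's -y end, 4 at +y), at rim height; axes as the tea box's. 4 mm down is a stiff grey gasket frame, 13 mm wide all round: a cover laid on it stands 4 mm proud of the rim; a firm push (5 to 15 N) sinks it 5 mm to a stop, where it stays
- bay4 (a point): centre of the mouth of bay 4 (1 at the box's -y end, 4 at +y), at rim height; axes as the tea box's. 4 mm down is a stiff grey gasket frame, 13 mm wide all round: a cover laid on it stands 4 mm proud of the rim; a firm push (5 to 15 N) sinks it 5 mm to a stop, where it stays
- turn1 (a joint): brass turnbutton of bay 1, vertical pivot on the rail 56 mm to the box's -x side of the bay's centre. 0 = open, arm along the rail toward the box's +y; 1.57 = fully closed (stop), arm toward the box's +x, over the bay's edge. Stays where left. Above 0.3 it blocks the bay; it cannot swing over a proud cover
- turn1_grip (a point): on the pivot of turnbutton 1, 17.5 mm above the rim, mid-height of its upright thumb fin: 30 mm long (along the arm), 10 thick, from 7.5 to 27.5 mm above the rim. y axis along the arm to its tip, z up. Arm below the fin: 14 mm wide, 6 thick, underside 1.5 mm above the rim, reaching 38 mm from the pivot (12 the other way)
- turn2 (a joint): brass turnbutton of bay 2, vertical pivot on the rail 56 mm to the box's -x side of the bay's centre. 0 = open, arm along the rail toward the box's +y; 1.57 = fully closed (stop), arm toward the box's +x, over the bay's edge. Stays where left. Above 0.3 it blocks the bay; it cannot swing over a proud cover
- turn2_grip (a point): on the pivot of turnbutton 2, 17.5 mm above the rim, mid-height of its upright thumb fin: 30 mm long (along the arm), 10 thick, from 7.5 to 27.5 mm above the rim. y axis along the arm to its tip, z up. Arm below the fin: 14 mm wide, 6 thick, underside 1.5 mm above the rim, reaching 38 mm from the pivot (12 the other way)
- turn3 (a joint): brass turnbutton of bay 3, vertical pivot on the rail 56 mm to the box's -x side of the bay's centre. 0 = open, arm along the rail toward the box's +y; 1.57 = fully closed (stop), arm toward the box's +x, over the bay's edge. Stays where left. Above 0.3 it blocks the bay; it cannot swing over a proud cover
- turn3_grip (a point): on the pivot of turnbutton 3, 17.5 mm above the rim, mid-height of its upright thumb fin: 30 mm long (along the arm), 10 thick, from 7.5 to 27.5 mm above the rim. y axis along the arm to its tip, z up. Arm below the fin: 14 mm wide, 6 thick, underside 1.5 mm above the rim, reaching 38 mm from the pivot (12 the other way)
- turn4 (a joint): brass turnbutton of bay 4, vertical pivot on the rail 56 mm to the box's -x side of the bay's centre. 0 = open, arm along the rail toward the box's +y; 1.57 = fully closed (stop), arm toward the box's +x, over the bay's edge. Stays where left. Above 0.3 it blocks the bay; it cannot swing over a proud cover
- turn4_grip (a point): on the pivot of turnbutton 4, 17.5 mm above the rim, mid-height of its upright thumb fin: 30 mm long (along the arm), 10 thick, from 7.5 to 27.5 mm above the rim. y axis along the arm to its tip, z up. Arm below the fin: 14 mm wide, 6 thick, underside 1.5 mm above the rim, reaching 38 mm from the pivot (12 the other way)
- cover1: loose pale wooden cover plate, 70 x 70 x 8 mm, about 70 g, with a black square knob 18 x 18 mm standing 22 mm above the plate at its centre (sides parallel to the plate's, top 30 mm above the underside); origin centre of underside, z up. Any cover fits any bay. May be absent
- cover2: loose pale wooden cover plate, 70 x 70 x 8 mm, about 70 g, with a black square knob 18 x 18 mm standing 22 mm above the plate at its centre (sides parallel to the plate's, top 30 mm above the underside); origin centre of underside, z up. Any cover fits any bay. May be absent
- cover3: loose pale wooden cover plate, 70 x 70 x 8 mm, about 70 g, with a black square knob 18 x 18 mm standing 22 mm above the plate at its centre (sides parallel to the plate's, top 30 mm above the underside); origin centre of underside, z up. Any cover fits any bay. May be absent
- cover4: loose pale wooden cover plate, 70 x 70 x 8 mm, about 70 g, with a black square knob 18 x 18 mm standing 22 mm above the plate at its centre (sides parallel to the plate's, top 30 mm above the underside); origin centre of underside, z up. Any cover fits any bay. May be absent
- kettle: glass electric kettle with black base, lid and handle, diameter 148 mm, 210 mm tall, handle to its -y out to 117 mm; origin under its centre; bystander
- teapot: white porcelain teapot with blue lid, diameter 124 mm, 127 mm tall, spout to its +x out to 105 mm, handle to its -x out to 96 mm; origin under its centre; bystander
- tub: plastic tub with blue lid, 136 x 106 x 75 mm; origin under its centre; bystander
- bowls: two wooden bowls nested in one another, diameter 128 mm, 72 mm tall; origin under their centre; bystander
Not all that is in view belongs to the job. What is shaped like the cover2 but pink or purple is not meant.

How it is judged:
By the outcome, as a careful person would: the job done as asked, in the order asked, and still so for the second after the job is handed in, with the robot touching nothing.
Of cover1, cover2, cover3, cover4 only 3 to 4 are there at a start; the rules pass over those that are not, and their reading is None.
At some moment in a run one of cover1, cover2, cover3, cover4 may be knocked a few centimetres aside while the robot is not near it.
Once in a run the grip may slacken for a moment while it holds something.
It also fails if it takes over 210 s, if anything falls off the work surface, if the arm or the gripper's body presses on something with over 40 N, if the wrist force passes 120 N, or if a joint passes its speed limit or range.

## Working session

There is one attempt and no reset: what is moved stays moved. The work goes in short steps, Python scripts to look and compute and a shell command to move; the robot and the scene stay as the last step left them, time stands still between calls to the robot, and variables do not carry over. Pictures are saved under pics/ and viewed, at most 14 in all, crops included, and the job is handed in when it is done.

```bash
mkdir -p pics; python3 - <<'E'
from rig import get_state, vision, bot
import cv2,pickle
print(get_state()); print(bot.grip_depth)
for n in("scene","top","wrist"):
    d=vision.capture(n); cv2.imwrite(f"pics/{n}0.png",d["color"]); pickle.dump(d,open(f"{n}0.pkl","wb")); print(n,d["mtx"],d["k1"],d["pose"])
E
```

```text
{'time_s': 0.0, 'joints': array([-7.32817362e+01,  1.83523873e+01,  8.97063764e+01, -5.45194921e-04,
        7.20446763e+01, -1.14644578e+00]), 'joint_vel': array([ 0.00741355, -0.02847184, -0.01050017, -0.01235365,  0.02097726,
        0.08869078]), 'tau': array([-1.27085532e-03, -4.12466490e+01, -2.31981343e+01,  7.24737416e-02,
        4.58451617e-02, -1.65470283e-04]), 'eef_pos': array([ 0.17623899, -0.54678917,  0.21311301]), 'tcp_rot': array([[ 9.51782639e-01,  3.06772764e-01, -5.28012259e-04],
       [ 3.06773217e-01, -9.51781074e-01,  1.72645329e-03],
       [ 2.70767734e-05, -1.80518829e-03, -9.99998370e-01]]), 'ft_force': array([ 0.89291008, -0.66943439,  0.850703  ]), 'torque': array([0.01165341, 0.03187588, 0.04075043]), 'grasp_force': 0.0, 'width': 1.0004484996077982}
-0.0188
scene [[426.42932269   0.         317.4778903 ]
 [  0.         426.42932269 205.44024894]
 [  0.           0.           1.        ]] -0.08058020514765327 [[ 0.71618487  0.35249309 -0.60235193  1.3505238 ]
 [ 0.69786485 -0.37158357  0.6122992  -0.85748815]
 [-0.00799285 -0.85887966 -0.51211507  0.786568  ]
 [ 0.          0.          0.          1.        ]]
top [[389.38791881   0.         314.87972888]
 [  0.         389.38791881 199.7903872 ]
 [  0.           0.           1.        ]] -0.043151702289424824 [[-0.00277366 -0.99863815  0.05209755  0.45967939]
 [-0.99999163  0.0029265   0.00285775 -0.04442289]
 [-0.00300632 -0.05208919 -0.99863791  1.29139536]
 [ 0.          0.          0.          1.        ]]
wrist [[338.149166     0.         318.47042325]
 [  0.         338.149166   198.25227223]
 [  0.           0.           1.        ]] 0.019650441156082638 [[ 0.30670157 -0.91711739 -0.25461704  0.24693693]
 [-0.95180445 -0.29596213 -0.08046555 -0.52434821]
 [-0.00156065  0.26702455 -0.96368846  0.38343765]
 [ 0.          0.          0.          1.        ]]
```

View pics/top0.png

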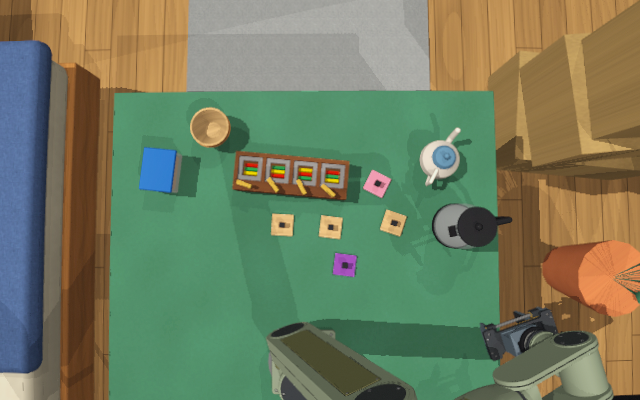

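View pics/scene0.png

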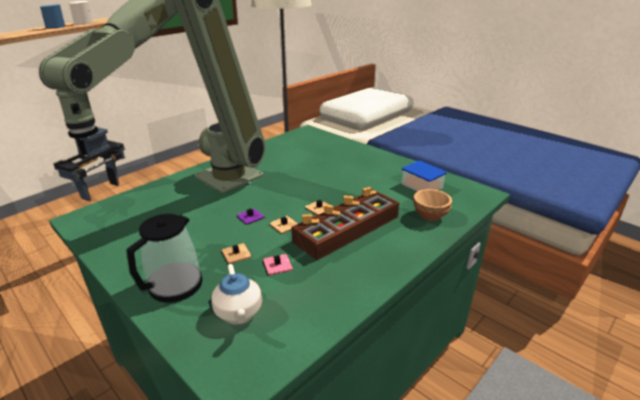

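The top view shows the box at about (291,176), three pale covers at (283,225), (330,227) and (393,223), and decoys in pink (377,184) and purple (345,265). I'll enlarge this area.

```bash
python3 - <<'E'
import cv2
a=cv2.imread("pics/top0.png")[140:250,225:415]
cv2.imwrite("pics/c1.png",cv2.resize(a,None,fx=4.2,fy=4.2,interpolation=cv2.INTER_CUBIC))
E
```

```text
(no output)
```

View pics/c1.png

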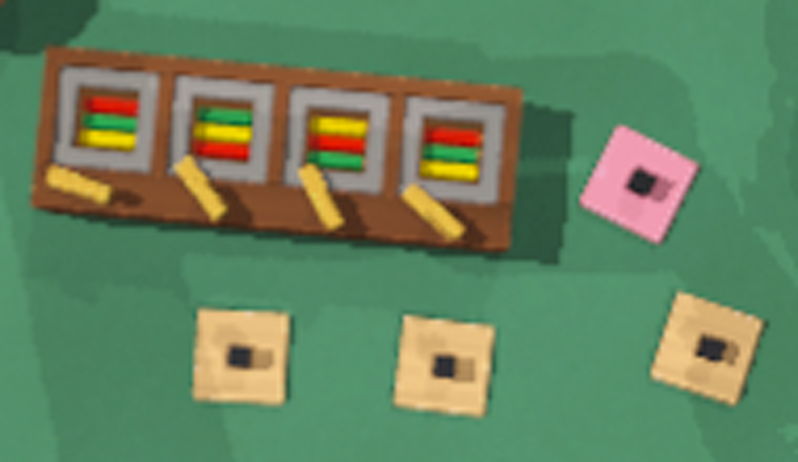

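The crop shows bays 4 to 1 from left to right. Turnbutton 4 is nearly open and 3, 2 and 1 are about half closed. Next I'll measure.

```bash
cat > h.py <<'E'
import numpy as np,cv2,pickle
from scipy.optimize import least_squares
def proj(d,P):
    P=np.atleast_2d(P); T=np.linalg.inv(d["pose"]); c=P@T[:3,:3].T+T[:3,3]
    s=c[:,:2]/c[:,2:]; s=s*(1+d["k1"]*(s**2).sum(1,keepdims=True)); return s@d["mtx"][:2,:2].T+d["mtx"][:2,2]
def unproj(d,uv,z):
    uv=np.atleast_2d(np.float64(uv)); s=cv2.undistortPoints(uv[:,None],d["mtx"],np.array([d["k1"],0,0,0.]))[:,0]
    r=np.c_[s,np.ones(len(s))]@d["pose"][:3,:3].T; o=d["pose"][:3,3]; return o+r*((z-o[2])/r[:,2])[:,None]
def covers(d,z,roi=None,amin=100):
    h=cv2.cvtColor(d["color"],cv2.COLOR_BGR2HSV); m=cv2.inRange(h,(10,60,170),(22,150,255))
    if roi: k=np.zeros_like(m); k[roi[1]:roi[3],roi[0]:roi[2]]=1; m*=k
    out=[]
    for c in cv2.findContours(m,cv2.RETR_EXTERNAL,cv2.CHAIN_APPROX_NONE)[0]:
        if cv2.contourArea(c)<amin: continue
        w=unproj(d,c[:,0]*1.0,z)[:,:2]; r=cv2.minAreaRect(np.float32(w*1000)); out.append((c[:,0].mean(0).round(),np.round(r[0],1),np.round(r[1],1),round(r[2],1)))
    return out
E
python3 - <<'E'
from h import *
d=pickle.load(open("top0.pkl","rb"))
for c in covers(d,.008,(225,140,420,260)): print(c)
f=lambda p:np.array(p)/4.2+np.array([225,140])-.4
# gasket outer corners crop: bays4..1 TL,TR,BR,BL
print(unproj(d,f([[48,47],[521,88]]),.06).round(4))
b={4:[(60,67),(158,72),(152,172),(52,165)],3:[(176,76),(274,82),(270,183),(170,176)],2:[(290,86),(390,94),(384,192),(284,184)],1:[(405,96),(505,102),(499,202),(399,194)]}
for k,v in b.items():
    w=unproj(d,f(v),.056); print(k,w.mean(0).round(4),np.linalg.norm(np.diff(w,axis=0),axis=1).round(3))
for k,v in {4:[(48,176),(110,195)],3:[(183,163),(217,212)],2:[(308,172),(334,222)],1:[(410,192),(457,233)]}.items():
    w=unproj(d,f(v),.08); print('t',k,w.round(4).tolist())
E
```

```text
(array([330., 227.]), array([438.2, -91.3]), array([70.3, 69.7]), 82.7)
(array([282., 224.]), array([446.3,  68. ]), array([70.6, 69.5]), 86.2)
(array([393., 222.]), array([ 451.9, -297. ]), array([70. , 68.9]), 71.4)
[[ 0.6815  0.2108  0.06  ]
 [ 0.6487 -0.1488  0.06  ]]
4 [0.6268 0.1672 0.056 ] [0.075 0.077 0.076]
3 [0.6186 0.078  0.056 ] [0.075 0.077 0.076]
2 [ 0.6108 -0.0091  0.056 ] [0.076 0.075 0.076]
1 [ 0.6033 -0.0964  0.056 ] [0.076 0.076 0.076]
t 4 [[0.5809, 0.2057, 0.08], [0.5665, 0.1593, 0.08]]
t 3 [[0.5903, 0.1049, 0.08], [0.5536, 0.0795, 0.08]]
t 2 [[0.5832, 0.0118, 0.08], [0.5459, -0.0075, 0.08]]
t 1 [[0.5681, -0.064, 0.08], [0.5374, -0.0988, 0.08]]
```

The measurements agree with the given sizes: covers 70 mm, bays 76 mm, pitch 88 mm. The box yaw is -5.1°. I'll move over cover A, then look again at the area the arm was hiding.

```bash
cat >> h.py <<'E'
def psi(s): return np.degrees(np.arctan2(s["tcp_rot"][1,0],s["tcp_rot"][0,0]))
def go(x,y,z,p):
    from rig import get_state
    s=get_state(); e=s["eef_pos"]; dp=(p-psi(s)+180)%360-180
    print("t%.1f"%s["time_s"],"pos",e.round(4),"psi %.1f"%psi(s),"F",s["ft_force"].round(1),"w %.1f g %.1f"%(s["width"]*91.2,s["grasp_force"]),"-> wz %.4f  x %.4f y %.4f z %.4f"%(dp/90,*((np.array([x,y,z])-e)/.4)))
E
python3 -m crank '[[0,0,-0.1,0.375,0.875,0,50],[0,0,-0.241,0.375,0.875,0,50],[0,0,-0.241,0.375,0.875,0,50],[0,0,-0.241,0.375,0.875,0,50],[0,0,-0.241,0.375,0.875,0,50],[0,0,-0.241,0.375,0.875,0,50],[0,0,-0.241,0.375,0.875,0,50],[0,0,-0.241,0.375,0.875,0,50]]'
python3 -m crank '[[0,0,0,0,0.5,-0.1,50],[0,0,0,0,0.5,-0.1,50],[0,0,0,0,0.5,-0.1,50],[0,0,0,0,0.5,-0.1,50],[0,0,0,0,0.5,-0.1,50],[0,0,0,0,0.5,-0.1,50],[0,0,0,0,0.5,-0.1,50],[0,0,0,0,0.5,-0.1,50]]'
python3 - <<'E'
from h import *
from rig import vision
go(.4463,.068,.12,-3.8)
d=vision.capture("top");w=vision.capture("wrist")
pickle.dump(w,open("w1.pkl","wb"))
for c in covers(d,.008,(100,95,500,400)): print(c)
cv2.imwrite("pics/p1.png",np.hstack([cv2.resize(d["color"][80:,:510],None,fx=.78,fy=.78)[:250],cv2.resize(w["color"],(400,250))]))
E
```

```text
time_s: 0.95
eef_pos: [0.3266, -0.1944, 0.2139]
tcp_rot: [[0.998, -0.065, 0.0], [-0.065, -0.998, 0.001], [0.0, -0.001, -1.0]]
ft_force: [0.8, 0.7, 0.4]
width: 0.546
grasp_force: 0.0
time_s: 1.75
eef_pos: [0.3267, 0.0014, 0.1742]
tcp_rot: [[0.998, -0.07, 0.001], [-0.07, -0.998, -0.0], [0.001, 0.0, -1.0]]
ft_force: [0.4, 0.1, 0.7]
width: 0.55
grasp_force: 0.0
t1.8 pos [0.3267 0.0014 0.1742] psi -4.0 F [0.4 0.1 0.7] w 50.1 g 0.0 -> wz 0.0021  x 0.2989 y 0.1665 z -0.1355
(array([330., 227.]), array([438.2, -91.3]), array([70.3, 69.7]), 82.7)
(array([282., 224.]), array([446.3,  68. ]), array([70.6, 69.5]), 86.2)
(array([393., 222.]), array([ 451.8, -297.1]), array([70.3, 68.9]), 71.4)
(array([209., 127.]), array([773.9, 313.7]), array([128.8, 125.9]), 89.6)
```

View pics/p1.png

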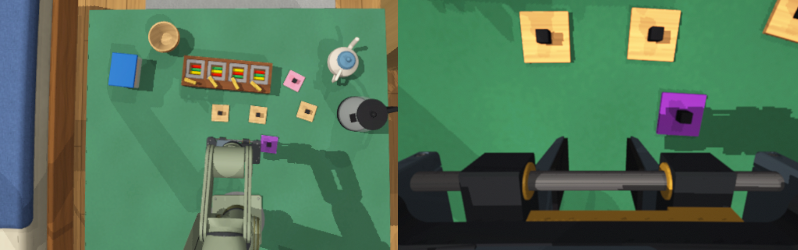

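The left half shows the previously hidden area empty, so there are exactly three pale covers. The right half is the wrist view, with covers A and B at about (545,37) and (654,34). I'll cross-check with the wrist view, then move over A.

```bash
python3 - <<'E'
from h import *
w=pickle.load(open("w1.pkl","rb"))
for c in covers(w,.008,amin=800): print(c)
E
python3 -m crank '[[0,0,0.002,0.3,0.166,-0.1,50],[0,0,0.002,0.3,0.166,-0.1,50],[0,0,0.002,0.3,0.166,-0.1,50],[0,0,0.002,0.3,0.166,-0.1,50],[0,0,0.002,0.3,0.166,-0.1,50],[0,0,0.002,0.3,0.166,-0.1,50],[0,0,0.002,0.3,0.166,-0.1,50],[0,0,0.002,0.3,0.166,-0.1,50]]' >/dev/null
python3 - <<'E'
from h import *
from rig import vision
go(.4463,.068,.0105,-3.8)
w=vision.capture("wrist");pickle.dump(w,open("w2.pkl","wb"));cv2.imwrite("pics/w2.png",w["color"])
for c in covers(w,.008,amin=800): print(c)
E
```

```text
(array([235.,  58.]), array([445.1,  69.3]), array([70. , 70.1]), 86.2)
(array([408.,  55.]), array([437.3, -89.4]), array([70.8, 70.3]), 82.6)
(array([620.,  33.]), array([ 442.7, -282.8]), array([49.7, 45.9]), 71.0)
t2.6 pos [0.4459 0.0685 0.1346] psi -3.7 F [ 0.3  0.  -0.1] w 49.8 g 0.0 -> wz -0.0011  x 0.0010 y -0.0013 z -0.3103
(array([322., 189.]), array([446.1,  69.4]), array([70.6, 69.8]), 86.3)
(array([499., 163.]), array([458.7, -92. ]), array([70. , 28.3]), 82.6)
```

View pics/w2.png

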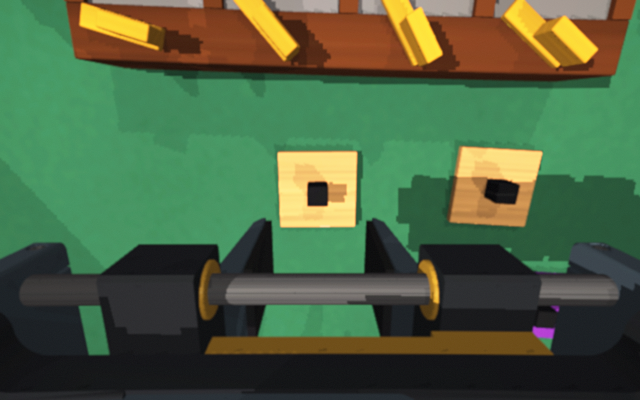

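The wrist view puts A at (446,69), within 1.5 mm of the top view; A is seen at (318,190) between the fingers. Now I'll descend, grip and lift.

```bash

python3 -m crank '[[0,0,0,0.001,0,-0.1,50],[0,0,0,0.001,0,-0.2,50],[0,0,0,0.001,0,-0.28,50],[0,0,0,0.001,0,-0.31,50],[0,0,0,0.001,0,-0.31,50],[0,0,0,0.001,0,-0.31,50],[0,0,0,0.001,0,-0.31,0],[0,0,0,0.001,0,-0.31,0]]' 
python3 -m crank '[[0,0,0,0,0,0,0],[0,0,0,0,0,0,0],[0,0,0,0,0,0,0],[0,0,0,0,0,0.05,0],[0,0,0,0,0,0.15,0],[0,0,0,0,0,0.25,0],[0,0,0,0,0,0.325,0],[0,0,0,0,0,0.325,0]]' 
python3 - <<'E'
from h import *
from rig import vision
go(.6266,.1664,.11,-5.1)
w=vision.capture("wrist");pickle.dump(w,open("w3.pkl","wb"));cv2.imwrite("pics/w3.png",w["color"])
E
```

```text
time_s: 3.5
eef_pos: [0.4469, 0.0691, 0.0103]
tcp_rot: [[0.998, -0.064, 0.001], [-0.064, -0.998, 0.0], [0.001, -0.0, -1.0]]
ft_force: [-0.4, -0.9, -0.4]
width: 0.405
grasp_force: 0.0
time_s: 4.3
eef_pos: [0.4497, 0.0695, 0.1439]
tcp_rot: [[0.998, -0.063, 0.009], [-0.063, -0.998, 0.001], [0.009, -0.002, -1.0]]
ft_force: [-0.1, -0.4, -0.5]
width: 0.194
grasp_force: 30.0
t4.3 pos [0.4497 0.0695 0.1439] psi -3.6 F [-0.1 -0.4 -0.5] w 17.7 g 30.0 -> wz -0.0162  x 0.4423 y 0.2422 z -0.0847
```

View pics/w3.png

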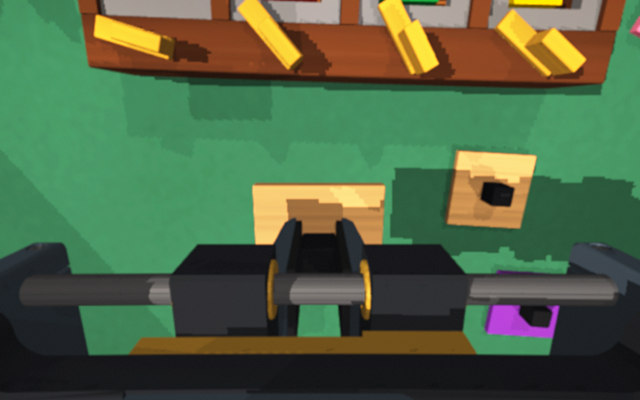

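The plate is held level (grip 30 N, opening 17.7 mm). Now over bay 4.

```bash

python3 -m crank '[[0,0,0,0.1,0.05,0,0],[0,0,-0.016,0.22,0.12,0,0],[0,0,-0.016,0.33,0.18,0,0],[0,0,-0.016,0.442,0.242,0,0],[0,0,-0.016,0.442,0.242,0,0],[0,0,-0.016,0.442,0.242,0,0],[0,0,-0.016,0.442,0.242,0,0],[0,0,-0.016,0.442,0.242,0,0]]' >/dev/null
python3 - <<'E'
from h import *
from rig import vision
go(.6266,.1664,.0705,-5.1)
w=vision.capture("wrist");pickle.dump(w,open("w4.pkl","wb"));cv2.imwrite("pics/w4.png",w["color"])
for c in covers(w,.141,amin=800): print(c)
E
```

```text
t5.2 pos [0.6219 0.165  0.1395] psi -5.1 F [-0.1 -0.4 -0.2] w 17.7 g 30.0 -> wz 0.0002  x 0.0118 y 0.0035 z -0.1725
(array([309., 201.]), array([640.3, 162.6]), array([68.1, 31.5]), 85.3)
(array([107.,  65.]), array([721.6, 253.9]), array([49. , 86.8]), 8.1)
```

View pics/w4.png

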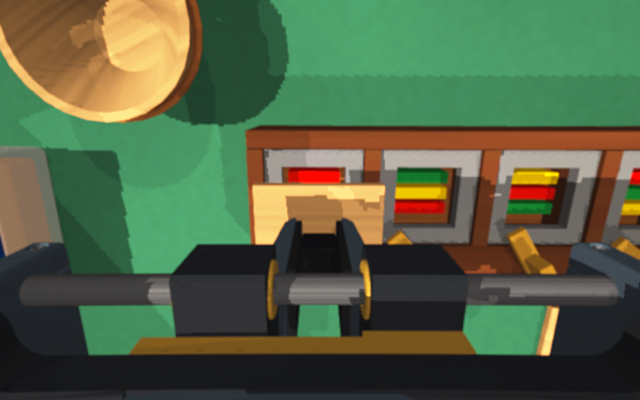

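The cover is held squarely above bay 4, with its far edge at row 185 and the rim's far-left corner at (249,128). I'll refine the box position from this view.

```bash

python3 - <<'E'
from h import *
w=pickle.load(open("w4.pkl","rb"))
print(unproj(w,[[249,128]],.06).round(4), "exp .6828 .2116")
print(unproj(w,[[386,151],[478,151],[386,243],[499,149],[601,151]],.056).round(4))
c=np.array([.6188,.0787]);y=np.array([.0889,.996]);x=np.array([.996,-.0889])
print(c+.038*x+.038*y,c+.038*x-.038*y,c-.038*x+.038*y, c-.088*y+.038*x+.038*y,c-.088*y+.038*x-.038*y)
go(.6266,.1664,.0705,-5.1)
E
```

```text
[[0.6837 0.2093 0.06  ]] exp .6828 .2116
[[ 0.6577  0.1105  0.056 ]
 [ 0.6514  0.0423  0.056 ]
 [ 0.5834  0.1131  0.056 ]
 [ 0.6515  0.0269  0.056 ]
 [ 0.6431 -0.0473  0.056 ]]
[0.6600262 0.1131698] [0.6532698 0.0374738] [0.5843302 0.1199262] [0.652203  0.0255218] [ 0.6454466 -0.0501742]
t5.2 pos [0.6222 0.1651 0.14  ] psi -5.1 F [ 0.3 -0.2  0.1] w 17.9 g 30.0 -> wz 0.0002  x 0.0110 y 0.0033 z -0.1737
```

```bash

python3 -m crank '[[0,0,0,0.01,0.003,0,0],[0,0,0,0.01,0.003,-0.05,0],[0,0,0,0.01,0.003,-0.1,0],[0,0,0,0.01,0.003,-0.14,0],[0,0,0,0.01,0.003,-0.155,0],[0,0,0,0.01,0.003,-0.155,0],[0,0,0,0.01,0.003,-0.155,0],[0,0,0,0.01,0.003,-0.155,0]]' >/dev/null
python3 - <<'E'
from h import *
from rig import vision
go(.6263,.1662,.0665,-5.1)
w=vision.capture("wrist");pickle.dump(w,open("w5.pkl","wb"))
a=cv2.resize(w["color"][90:290,170:490],None,fx=2.4,fy=2.4,interpolation=cv2.INTER_CUBIC);cv2.imwrite("pics/w5.png",a)
E
```

```text
t6.0 pos [0.6283 0.1673 0.0792] psi -5.1 F [-0.7  0.2 -1.2] w 17.5 g 30.0 -> wz -0.0001  x -0.0051 y -0.0027 z -0.0318
```

View pics/w5.png

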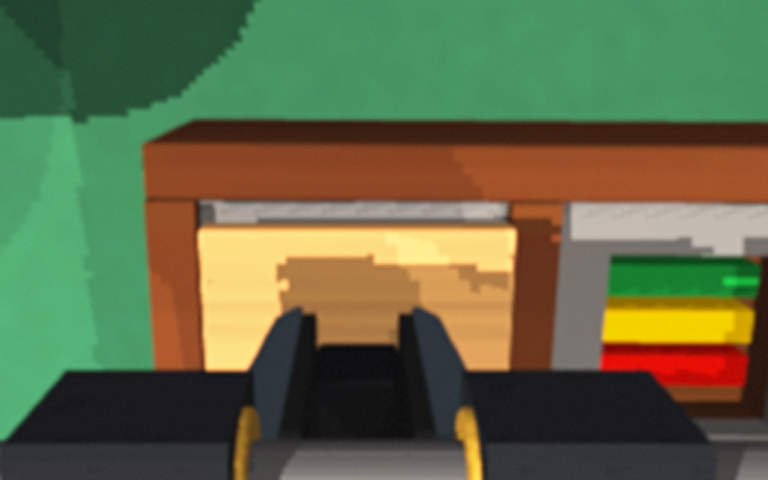

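```bash

python3 - <<'E'
from h import *
w=pickle.load(open("w5.pkl","rb")); f=lambda p:np.array(p)/2.4+[170,90]-np.array([.3,.3])
m=unproj(w,f([[198,200],[510,203]]),.06);p=unproj(w,f([[198,227],[517,227]]),.0767)
x=np.array([.996,-.0889,0]);y=np.array([.0889,.996,0]);
print(m,p); print("mouth c",m.mean(0)-.038*x,"plate c",p.mean(0)-.035*x, np.linalg.norm(m[0]-m[1]),np.linalg.norm(p[0]-p[1]))
go(.6263,.1662,.0665,-5.1)
E
```

```text
[[0.66820243 0.20111552 0.06      ]
 [0.66092237 0.12741231 0.06      ]] [[0.66523252 0.19834148 0.0767    ]
 [0.65906597 0.12897198 0.0767    ]]
mouth c [0.6267144  0.16764212 0.06      ] plate c [0.62728924 0.16676823 0.0767    ] 0.07406188238727127 0.06964304391493406
t6.0 pos [0.6283 0.1672 0.0791] psi -5.1 F [-0.2 -0.8 -0.4] w 18.0 g 30.0 -> wz -0.0001  x -0.0049 y -0.0026 z -0.0315
```

The plate is aligned with the mouth to under 1 mm. Next: lower it, release, rise, shut the fingers, and stop above the knob.

```bash

python3 -m crank '[[0,0,0,-0.0015,0.0015,0,0],[0,0,0,-0.0015,0.0015,-0.01,0],[0,0,0,-0.0015,0.0015,-0.02,0],[0,0,0,-0.0015,0.0015,-0.028,0],[0,0,0,-0.0015,0.0015,-0.032,0],[0,0,0,-0.0015,0.0015,-0.032,0],[0,0,0,-0.0015,0.0015,-0.032,35],[0,0,0,-0.0015,0.0015,-0.032,35]]'
python3 -m crank '[[0,0,0,0,0,0,35],[0,0,0,0,0,0,35],[0,0,0,0,0,0.08,35],[0,0,0,0,0,0.12,0],[0,0,0,0,0,0.12,0],[0,0,0,0,0,0.12,0],[0,0,0,0,0,0.12,0],[0,0,0,0,0,0.12,0]]'
python3 - <<'E'
from h import *
from rig import vision
go(.6267,.1672,.081,-5.1)
w=vision.capture("wrist");cv2.imwrite("pics/w6.png",w["color"][90:330,120:520])
E
```

```text
time_s: 6.85
eef_pos: [0.6271, 0.1678, 0.0651]
tcp_rot: [[0.996, -0.089, 0.0], [-0.089, -0.996, -0.0], [0.0, -0.0, -1.0]]
ft_force: [-0.2, 0.5, -0.2]
width: 0.337
grasp_force: 0.0
time_s: 7.65
eef_pos: [0.6262, 0.1675, 0.1118]
tcp_rot: [[0.996, -0.089, -0.002], [-0.089, -0.996, -0.001], [-0.002, 0.001, -1.0]]
ft_force: [-0.3, 0.2, 1.2]
width: 0.01
grasp_force: 0.0
t7.7 pos [0.6262 0.1675 0.1118] psi -5.1 F [-0.3  0.2  1.2] w 0.9 g 0.0 -> wz -0.0002  x 0.0012 y -0.0008 z -0.0770
```

View pics/w6.png

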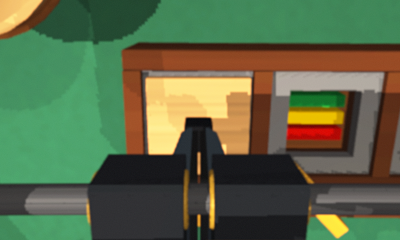

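The plate lies inside bay 4's mouth. Now I'll press on the knob.

```bash

python3 -m crank '[[0,0,0,0,0,-0.03,0],[0,0,0,0,0,-0.055,0],[0,0,0,0,0,-0.064,0],[0,0,0,0,0,-0.068,0],[0,0,0,0,0,-0.072,0],[0,0,0,0,0,-0.076,0],[0,0,0,0,0,-0.08,0],[0,0,0,0,0,-0.08,0]]'
python3 -m crank '[[0,0,0,0,0,-0.002,0],[0,0,0,0,0,-0.004,0],[0,0,0,0,0,-0.004,0],[0,0,0,0,0,-0.004,0],[0,0,0,0,0,-0.004,0],[0,0,0,0,0,-0.004,0],[0,0,0,0,0,-0.004,0],[0,0,0,0,0,-0.004,0]]'
```

```text
time_s: 8.5
eef_pos: [0.6269, 0.1677, 0.0817]
tcp_rot: [[0.996, -0.089, 0.0], [-0.089, -0.996, -0.0], [0.0, -0.0, -1.0]]
ft_force: [-1.7, -0.5, 2.8]
width: 0.004
grasp_force: 1.5
time_s: 9.3
eef_pos: [0.6271, 0.1677, 0.0812]
tcp_rot: [[0.996, -0.089, 0.001], [-0.089, -0.996, 0.0], [0.001, -0.0, -1.0]]
ft_force: [-3.9, -1.1, 9.3]
width: 0.007
grasp_force: 4.9
```

```bash

python3 -m crank '[[0,0,0,0,0,-0.003,0],[0,0,0,0,0,-0.006,0],[0,0,0,0,0,-0.006,0],[0,0,0,0,0,-0.006,0],[0,0,0,0,0,-0.006,0],[0,0,0,0,0,-0.006,0],[0,0,0,0,0,-0.006,0],[0,0,0,0,0,-0.006,0]]'
python3 -m crank '[[0,0,0,0,0,0.05,0],[0,0,0,0,0,0.1,20],[0,0,0,0,0,0.1,20],[0,0,0,0,0,0.1,20],[0,0,0,0,0,0.1,20],[0,0,0,0,0,0.1,20],[0,0,0,0,0,0.1,20],[0,0,0,0,0,0.1,20]]'
python3 - <<'E'
from h import *
from rig import vision
go(.5708,.1720,.15,73)
d=vision.capture("top")
for c in covers(d,.008,(225,205,420,260)): print(c)
d=vision.capture("wrist");cv2.imwrite("pics/w7.png",d["color"])
E
```

```text
time_s: 10.1
eef_pos: [0.6272, 0.1678, 0.0811]
tcp_rot: [[0.996, -0.089, 0.002], [-0.089, -0.996, 0.0], [0.002, -0.001, -1.0]]
ft_force: [-8.1, -1.7, 21.0]
width: 0.005
grasp_force: 10.0
time_s: 10.9
eef_pos: [0.6268, 0.1677, 0.1166]
tcp_rot: [[0.996, -0.089, -0.001], [-0.089, -0.996, -0.0], [-0.001, 0.0, -1.0]]
ft_force: [-0.3, 0.6, -0.1]
width: 0.219
grasp_force: 0.0
t10.9 pos [0.6268 0.1677 0.1166] psi -5.1 F [-0.3  0.6 -0.1] w 20.0 g 0.0 -> wz 0.8676  x -0.1400 y 0.0108 z 0.0836
(array([330., 227.]), array([438.2, -91.2]), array([70.1, 69.7]), 82.7)
(array([393., 223.]), array([ 451.8, -297.1]), array([70.3, 68.9]), 71.4)
```

Seated: it stopped hard at 81.1 mm with 21 N. Now to turnbutton 4.

```bash

python3 -m crank '[[0,0,0.09,-0.05,0.01,0.02,30],[0,0,0.18,-0.139,0.011,0.02,30],[0,0,0.27,-0.139,0.011,0.02,30],[0,0,0.36,-0.139,0.011,0.02,30],[0,0,0.45,-0.139,0.011,0.02,30],[0,0,0.54,-0.139,0.011,0.02,30],[0,0,0.63,-0.139,0.011,0.02,30],[0,0,0.72,-0.139,0.011,0.02,30]]' >/dev/null
python3 -m crank '[[0,0,0.09,0,0,0,30],[0,0,0.147,0,0,0,30],[0,0,0.147,0,0,0,30],[0,0,0.147,0,0,0,30],[0,0,0.147,0,0,0,30],[0,0,0.147,0,0,0,30],[0,0,0.147,0,0,0,30],[0,0,0.147,0,0,0,30]]' >/dev/null
python3 - <<'E'
from h import *
from rig import vision
go(.5709,.1723,.0695,73)
d=vision.capture("wrist");cv2.imwrite("pics/w8.png",d["color"]);pickle.dump(d,open("w8.pkl","wb"))
E
```

```text
t12.6 pos [0.5714 0.1721 0.1252] psi 72.9 F [ 0.1 -0.1 -0.9] w 30.0 g 0.0 -> wz 0.0008  x -0.0012 y 0.0005 z -0.1392
```

View pics/w8.png

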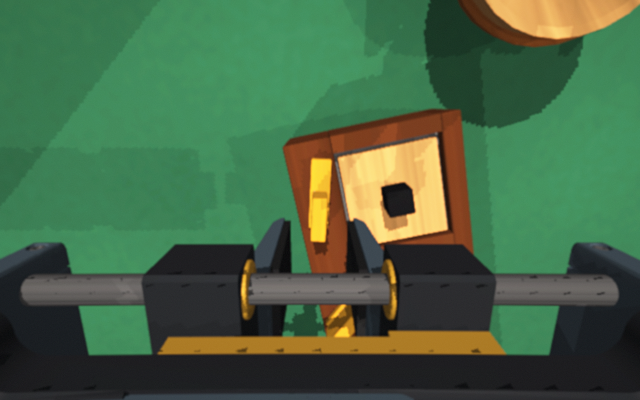

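Bay 4 is flush, and turnbutton 4's fin at (320,200) lines up between the fingers. I'll descend and grip it.

```bash

python3 -m crank '[[0,0,0,-0.001,0,-0.05,30],[0,0,0,-0.001,0,-0.1,30],[0,0,0,-0.001,0,-0.125,30],[0,0,0,-0.001,0,-0.139,30],[0,0,0,-0.001,0,-0.139,30],[0,0,0,-0.001,0,-0.139,0],[0,0,0,-0.001,0,-0.139,0],[0,0,0,-0.001,0,-0.139,0]]'
python3 -m crank '[[0,0,0,0,0,0,0],[0,0,-0.04,0,0,0,0],[0,0,-0.08,0,0,0,0],[0,0,-0.14,0,0,0,0],[0,0,-0.2,0,0,0,0],[0,0,-0.26,0,0,0,0],[0,0,-0.32,0,0,0,0],[0,0,-0.38,0,0,0,0]]'
python3 -c "
from h import *
go(.5709,.1723,.0695,-5.1)"
```

```text
time_s: 13.45
eef_pos: [0.5715, 0.1723, 0.0704]
tcp_rot: [[0.293, 0.956, 0.002], [0.956, -0.293, 0.0], [0.001, 0.001, -1.0]]
ft_force: [0.5, -0.0, 1.7]
width: 0.106
grasp_force: 30.0
time_s: 14.25
eef_pos: [0.5707, 0.1728, 0.0704]
tcp_rot: [[0.782, 0.623, -0.0], [0.623, -0.782, 0.001], [0.001, -0.001, -1.0]]
ft_force: [-2.3, 2.7, 3.2]
width: 0.108
grasp_force: 30.0
t14.2 pos [0.5707 0.1728 0.0704] psi 38.5 F [-2.3  2.7  3.2] w 9.8 g 30.0 -> wz -0.4846  x 0.0005 y -0.0012 z -0.0022
```

```bash

python3 -m crank '[[0,0,-0.07,0,0,0,0],[0,0,-0.14,0,0,0,0],[0,0,-0.21,0,0,0,0],[0,0,-0.28,0,0,0,0],[0,0,-0.35,0,0,0,0],[0,0,-0.42,0,0,0,0],[0,0,-0.48,0,0,0,0],[0,0,-0.505,0,0,0,0]]'
python3 -m crank '[[0,0,0,0,0,0,0],[0,0,0,0,0,0,0],[0,0,0,0,0,0,25],[0,0,0,0,0,0,25],[0,0,0,0,0,0,25],[0,0,0,0,0,0.05,25],[0,0,0,0,0,0.1,25],[0,0,0,0,0,0.15,25]]'
python3 - <<'E'
from h import *
from rig import vision
go(.5709,.1723,.0695,-5.1)
d=vision.capture("wrist");cv2.imwrite("pics/w9.png",d["color"])
d=vision.capture("top")
for c in covers(d,.008,(225,205,420,260)): print(c)
E
```

```text
time_s: 15.05
eef_pos: [0.5704, 0.1739, 0.0703]
tcp_rot: [[0.993, -0.119, -0.001], [-0.119, -0.993, 0.003], [-0.001, -0.003, -1.0]]
ft_force: [-2.2, 5.0, 2.5]
width: 0.108
grasp_force: 30.1
time_s: 15.85
eef_pos: [0.571, 0.1717, 0.13]
tcp_rot: [[0.993, -0.117, -0.001], [-0.117, -0.993, -0.0], [-0.0, 0.001, -1.0]]
ft_force: [0.3, -0.5, -0.7]
width: 0.277
grasp_force: 0.0
t15.8 pos [0.571  0.1717 0.13  ] psi -6.7 F [ 0.3 -0.5 -0.7] w 25.3 g 0.0 -> wz 0.0181  x -0.0002 y 0.0015 z -0.1512
(array([330., 227.]), array([438.2, -91.2]), array([70.2, 69.7]), 82.7)
(array([393., 223.]), array([ 451.8, -298.8]), array([67.1, 67.8]), 71.4)
```

View pics/w9.png

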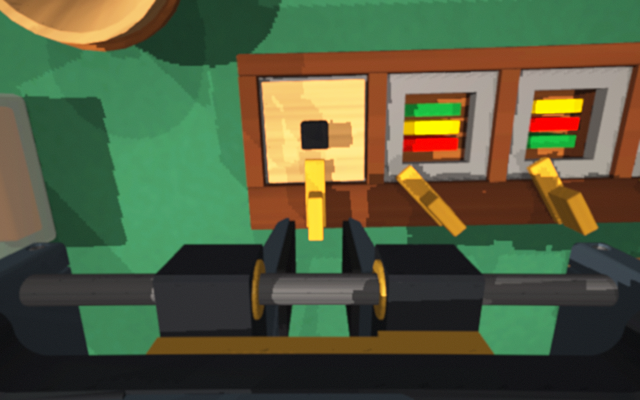

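Turnbutton 4 is fully across: its arm at (315,195) points straight at the knob. Next I'll open turnbutton 3 (fin direction about 36° in the world, pivot about (0.563, 0.0845)).

```bash

python3 -m crank '[[0,0,0.09,-0.01,-0.1,0,30],[0,0,0.18,-0.02,-0.218,0,30],[0,0,0.27,-0.02,-0.218,0,30],[0,0,0.36,-0.02,-0.218,0,30],[0,0,0.472,-0.02,-0.218,0,30],[0,0,0.472,-0.02,-0.218,0,30],[0,0,0.472,-0.02,-0.218,0,30],[0,0,0.472,-0.02,-0.218,0,30]]' >/dev/null
python3 - <<'E'
from h import *
from rig import vision
go(.5631,.0845,.0695,36)
d=vision.capture("wrist");h=cv2.cvtColor(d["color"],cv2.COLOR_BGR2HSV);m=cv2.inRange(h,(20,150,120),(30,255,255));m[250:]=0
for c in cv2.findContours(m,cv2.RETR_EXTERNAL,cv2.CHAIN_APPROX_NONE)[0]:
    if cv2.contourArea(c)>200: print(cv2.contourArea(c),cv2.minAreaRect(c))
print(proj(d,[[.5631,.0845,.0875]]))
E
```

```text
t16.8 pos [0.5628 0.0849 0.1291] psi 35.7 F [ 0.1 -0.   0.5] w 30.0 g 0.0 -> wz 0.0038  x 0.0007 y -0.0010 z -0.1489
583.5 ((458.94659423828125, 209.5575408935547), (44.96211624145508, 14.184788703918457), 42.87889862060547)
1116.5 ((316.0, 199.0), (80.0, 18.0), 90.0)
741.5 ((365.23583984375, 146.92453002929688), (56.5151481628418, 14.558793067932129), 42.51044845581055)
689.5 ((210.5653839111328, 129.7730712890625), (16.576396942138672, 46.834903717041016), 37.87498474121094)
664.5 ((242.3353271484375, 98.47525787353516), (21.8527889251709, 36.35246276855469), 38.290164947509766)
[[319.85153659 220.82350999]]
```

Aligned exactly. Descend, grip, and swing it open.

```bash

python3 -m crank '[[0,0,0,0,0,-0.05,30],[0,0,0,0,-0.001,-0.1,30],[0,0,0,0,-0.001,-0.135,30],[0,0,0,0,-0.001,-0.148,30],[0,0,0,0,-0.001,-0.148,30],[0,0,0,0,-0.001,-0.148,0],[0,0,0,0,-0.001,-0.148,0],[0,0,0,0,-0.001,-0.148,0]]'
python3 -m crank '[[0,0,0,0,0,0,0],[0,0,0.07,0,0,0,0],[0,0,0.14,0,0,0,0],[0,0,0.22,0,0,0,0],[0,0,0.3,0,0,0,0],[0,0,0.38,0,0,0,0],[0,0,0.46,0,0,0,0],[0,0,0.525,0,0,0,0]]'
python3 -m crank '[[0,0,0,0,0,0,0],[0,0,0,0,0,0,0],[0,0,0,0,0,0,25],[0,0,0,0,0,0,25],[0,0,0,0,0,0,25],[0,0,0,0,0,0.05,25],[0,0,0,0,0,0.1,25],[0,0,0,0,0,0.15,25]]'
python3 - <<'E'
from h import *
from rig import vision
go(.438,-.0905,.13,82.7)
d=vision.capture("top")
for c in covers(d,.008,(225,205,420,260)): print(c)
E
```

```text
time_s: 17.6
eef_pos: [0.563, 0.0857, 0.0712]
tcp_rot: [[0.812, 0.583, 0.0], [0.583, -0.812, 0.003], [0.002, -0.002, -1.0]]
ft_force: [0.7, 0.8, 3.5]
width: 0.109
grasp_force: 30.0
time_s: 18.4
eef_pos: [0.5635, 0.0854, 0.0712]
tcp_rot: [[0.118, 0.993, 0.002], [0.993, -0.118, 0.002], [0.002, 0.002, -1.0]]
ft_force: [-1.4, 3.6, 3.2]
width: 0.105
grasp_force: 30.0
time_s: 19.2
eef_pos: [0.5628, 0.084, 0.1306]
tcp_rot: [[0.122, 0.993, -0.001], [0.993, -0.122, -0.001], [-0.001, -0.001, -1.0]]
ft_force: [0.7, 0.1, -0.4]
width: 0.273
grasp_force: 0.0
t19.2 pos [0.5628 0.084  0.1306] psi 83.0 F [ 0.7  0.1 -0.4] w 24.9 g 0.0 -> wz -0.0032  x -0.3120 y -0.4362 z -0.0015
(array([330., 227.]), array([438. , -91.2]), array([70.1, 69.3]), 82.7)
(array([393., 223.]), array([ 450.1, -297.4]), array([66.2, 69.1]), 72.8)
```

```bash

python3 -m crank '[[0,0,0,-0.1,-0.12,0.02,50],[0,0,0,-0.2,-0.24,0.02,50],[0,0,0,-0.312,-0.36,0,50],[0,0,-0.003,-0.312,-0.436,0,50],[0,0,-0.003,-0.312,-0.436,0,50],[0,0,-0.003,-0.312,-0.436,0,50],[0,0,-0.003,-0.312,-0.436,0,50],[0,0,-0.003,-0.312,-0.436,0,50]]'>/dev/null
python3 - <<'E'
from h import *
from rig import vision
go(.438,-.0905,.0105,82.7)
w=vision.capture("wrist")
for c in covers(w,.008,amin=800): print(c)
E
```

```text
t20.1 pos [ 0.4388 -0.0892  0.1302] psi 82.8 F [-0.9 -0.4  0.3] w 49.8 g 0.0 -> wz -0.0011  x -0.0020 y -0.0032 z -0.2993
(array([318., 190.]), array([437.5, -89.2]), array([70.9, 70.3]), 82.8)
```

```bash

python3 -m crank '[[0,0,0,-0.002,-0.002,-0.1,50],[0,0,0,-0.002,-0.002,-0.2,50],[0,0,0,-0.002,-0.002,-0.28,50],[0,0,0,-0.002,-0.002,-0.298,50],[0,0,0,-0.002,-0.002,-0.298,50],[0,0,0,-0.002,-0.002,-0.298,50],[0,0,0,-0.002,-0.002,-0.298,0],[0,0,0,-0.002,-0.002,-0.298,0]]' 
python3 -m crank '[[0,0,0,0,0,0,0],[0,0,0,0,0,0,0],[0,0,0,0,0,0,0],[0,0,0,0,0,0.05,0],[0,0,0,0,0,0.15,0],[0,0,0,0,0,0.25,0],[0,0,0,0,0,0.325,0],[0,0,0,0,0,0.325,0]]' 
python3 -c "
from h import *
go(.6190,.0800,.14,84.9)"
```

```text
time_s: 20.9
eef_pos: [0.4383, -0.0908, 0.0121]
tcp_rot: [[0.126, 0.992, 0.002], [0.992, -0.126, -0.001], [-0.0, 0.002, -1.0]]
ft_force: [0.4, -0.1, -0.1]
width: 0.404
grasp_force: 0.0
time_s: 21.7
eef_pos: [0.4401, -0.0914, 0.145]
tcp_rot: [[0.126, 0.992, 0.009], [0.992, -0.126, -0.002], [-0.001, 0.009, -1.0]]
ft_force: [-0.2, -0.2, -0.7]
width: 0.194
grasp_force: 30.0
t21.7 pos [ 0.4401 -0.0914  0.145 ] psi 82.8 F [-0.2 -0.2 -0.7] w 17.7 g 30.0 -> wz 0.0239  x 0.4472 y 0.4284 z -0.0125
```

```bash

python3 -m crank '[[0,0,0,0.1,0.1,0,0],[0,0,0.024,0.2,0.2,0,0],[0,0,0.024,0.3,0.3,0,0],[0,0,0.024,0.4,0.38,0,0],[0,0,0.024,0.451,0.427,0,0],[0,0,0.024,0.451,0.427,0,0],[0,0,0.024,0.451,0.427,0,0],[0,0,0.024,0.451,0.427,0,0]]' >/dev/null
python3 -m crank '[[0,0,0,0,0,-0.04,0],[0,0,0,0,0,-0.1,0],[0,0,0,0,0,-0.15,0],[0,0,0,0,0,-0.16,0],[0,0,0,0,0,-0.16,0],[0,0,0,0,0,-0.16,0],[0,0,0,0,0,-0.16,0],[0,0,0,0,0,-0.16,0]]' >/dev/null
python3 - <<'E'
from h import *
from rig import vision
go(.6190,.0800,.0675,84.9)
w=vision.capture("wrist");pickle.dump(w,open("w10.pkl","wb"))
a=cv2.resize(w["color"][90:290,170:490],None,fx=2.4,fy=2.4,interpolation=cv2.INTER_CUBIC);cv2.imwrite("pics/w10.png",a)
E
```

```text
t23.3 pos [0.6183 0.0801 0.0782] psi 84.9 F [ 0.1 -0.9 -0.8] w 17.8 g 30.0 -> wz -0.0001  x 0.0016 y -0.0003 z -0.0269
```

View pics/w10.png

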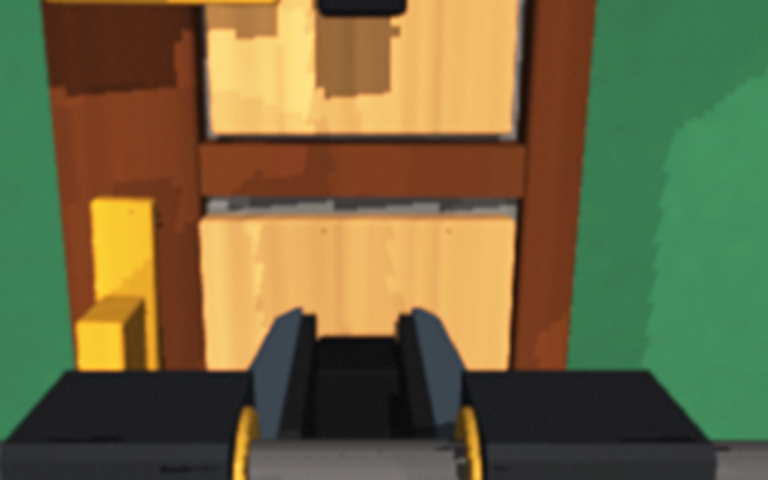

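Bay 3 is open and the turnbutton's arm is clear of the mouth. The mouth corners are at (202,197) and (523,197), the plate corners at (201,217) and (516,216).

```bash

python3 - <<'E'
from h import *
w=pickle.load(open("w10.pkl","rb")); f=lambda p:np.array(p)/2.4+[170,90]-np.array([.3,.3])
m=unproj(w,f([[202,197],[523,197]]),.06);p=unproj(w,f([[201,217],[516,216]]),.0747)
y=np.array([.0889,.996,0]);
print("mouth c",m.mean(0)-.038*y,"plate c",p.mean(0)-.035*y, np.linalg.norm(m[0]-m[1]),np.linalg.norm(p[0]-p[1]))
E
```

```text
mouth c [0.61850699 0.08035347 0.06      ] plate c [0.61763342 0.08197057 0.0747    ] 0.07566172724753406 0.0689105754848045
```

```bash

python3 -m crank '[[0,0,0,0.002,-0.003,0,0],[0,0,0,0.002,-0.003,-0.01,0],[0,0,0,0.002,-0.003,-0.018,0],[0,0,0,0.002,-0.003,-0.025,0],[0,0,0,0.002,-0.003,-0.028,0],[0,0,0,0.002,-0.003,-0.028,0],[0,0,0,0.002,-0.003,-0.028,35],[0,0,0,0.002,-0.003,-0.028,35]]'
python3 -m crank '[[0,0,0,0,0,0,35],[0,0,0,0,0,0,35],[0,0,0,0,0,0.08,35],[0,0,0,0,0,0.11,0],[0,0,0,0,0,0.11,0],[0,0,0,0,0,0.11,0],[0,0,0,0,0,0.11,0],[0,0,0,0,0,0.11,0]]' >/dev/null
python3 - <<'E'
from h import *
from rig import vision
go(.6190,.0800,.081,84.9)
w=vision.capture("wrist");cv2.imwrite("pics/w11.png",w["color"])
for c in covers(w,.064,amin=800): print(c)
E
```

```text
time_s: 24.15
eef_pos: [0.6188, 0.0789, 0.0658]
tcp_rot: [[0.089, 0.996, 0.0], [0.996, -0.089, 0.0], [0.0, 0.0, -1.0]]
ft_force: [0.1, 0.3, -0.3]
width: 0.34
grasp_force: 0.0
t24.9 pos [0.6179 0.0788 0.1088] psi 84.9 F [-0.  -0.2  0.1] w 0.2 g 0.0 -> wz -0.0001  x 0.0027 y 0.0029 z -0.0695
(array([318., 203.]), array([618.2,  88.7]), array([53.3, 69.6]), 84.3)
(array([325.,  75.]), array([625.9, 167.2]), array([68.2, 68.5]), 84.9)
```

```bash

python3 -m crank '[[0,0,0,0,0,-0.03,0],[0,0,0,0,0,-0.05,0],[0,0,0,0,0,-0.058,0],[0,0,0,0,0,-0.062,0],[0,0,0,0,0,-0.066,0],[0,0,0,0,0,-0.07,0],[0,0,0,0,0,-0.074,0],[0,0,0,0,0,-0.078,0]]'
python3 -m crank '[[0,0,0,0,0,-0.003,0],[0,0,0,0,0,-0.006,0],[0,0,0,0,0,-0.006,0],[0,0,0,0,0,-0.006,0],[0,0,0,0,0,-0.006,0],[0,0,0,0,0,-0.006,0],[0,0,0,0,0,-0.006,0],[0,0,0,0,0,-0.006,0]]'
```

```text
time_s: 25.8
eef_pos: [0.6183, 0.0789, 0.0811]
tcp_rot: [[0.089, 0.996, 0.0], [0.996, -0.089, 0.0], [0.0, 0.0, -1.0]]
ft_force: [-7.7, -1.2, 21.3]
width: 0.003
grasp_force: 10.5
time_s: 26.6
eef_pos: [0.6183, 0.0789, 0.081]
tcp_rot: [[0.089, 0.996, 0.002], [0.996, -0.089, 0.0], [0.0, 0.002, -1.0]]
ft_force: [-9.2, -2.0, 23.9]
width: 0.003
grasp_force: 12.2
```

Seated at the same 81.0 mm. Now close turnbutton 3.

```bash

python3 -m crank '[[0,0,0,0,0,0.06,0],[0,0,0,0,0,0.13,30],[0,0,-0.021,-0.06,0.016,0.13,30],[0,0,-0.021,-0.138,0.016,0.13,30],[0,0,-0.021,-0.138,0.016,0.13,30],[0,0,-0.021,-0.138,0.016,0.13,30],[0,0,-0.021,-0.138,0.016,0.13,30],[0,0,-0.021,-0.138,0.016,0.13,30]]' >/dev/null
python3 - <<'E'
from h import *
from rig import vision
go(.5632,.0853,.07,83)
d=vision.capture("wrist");h=cv2.cvtColor(d["color"],cv2.COLOR_BGR2HSV);m=cv2.inRange(h,(20,150,120),(30,255,255));m[250:]=0
for c in cv2.findContours(m,cv2.RETR_EXTERNAL,cv2.CHAIN_APPROX_NONE)[0]:
    if cv2.contourArea(c)>200: print(cv2.contourArea(c),cv2.minAreaRect(c))
E
```

```text
t27.4 pos [0.5646 0.0853 0.1283] psi 83.0 F [ 0.5 -0.4 -0.6] w 30.0 g 0.0 -> wz -0.0002  x -0.0034 y 0.0000 z -0.1458
1272.5 ((317.0, 200.0), (80.0, 18.0), 90.0)
1411.0 ((330.0, 81.5), (21.0, 82.0), 90.0)
```

Aligned, and turnbutton 4 is visible still across. Grip and swing about 88° plus a little.

```bash

python3 -m crank '[[0,0,0,-0.002,0,-0.05,30],[0,0,0,-0.003,0,-0.1,30],[0,0,0,-0.003,0,-0.135,30],[0,0,0,-0.003,0,-0.146,30],[0,0,0,-0.003,0,-0.146,30],[0,0,0,-0.003,0,-0.146,0],[0,0,0,-0.003,0,-0.146,0],[0,0,0,-0.003,0,-0.146,0]]'
python3 -m crank '[[0,0,0,0,0,0,0],[0,0,-0.07,0,0,0,0],[0,0,-0.14,0,0,0,0],[0,0,-0.21,0,0,0,0],[0,0,-0.28,0,0,0,0],[0,0,-0.35,0,0,0,0],[0,0,-0.42,0,0,0,0],[0,0,-0.48,0,0,0,0]]'
python3 -c "
from h import *
go(.5632,.0853,.07,-6.7)"
```

```text
time_s: 28.25
eef_pos: [0.5635, 0.0853, 0.0708]
tcp_rot: [[0.121, 0.993, 0.003], [0.993, -0.121, 0.0], [0.0, 0.003, -1.0]]
ft_force: [-0.9, -0.2, -3.1]
width: 0.108
grasp_force: 30.0
time_s: 29.05
eef_pos: [0.5629, 0.0856, 0.0708]
tcp_rot: [[0.771, 0.637, 0.002], [0.637, -0.771, 0.001], [0.002, 0.001, -1.0]]
ft_force: [1.9, 0.2, 1.6]
width: 0.107
grasp_force: 30.0
t29.1 pos [0.5629 0.0856 0.0708] psi 39.6 F [1.9 0.2 1.6] w 9.7 g 30.0 -> wz -0.5143  x 0.0008 y -0.0007 z -0.0020
```

```bash

python3 -m crank '[[0,0,-0.07,0,0,0,0],[0,0,-0.14,0,0,0,0],[0,0,-0.21,0,0,0,0],[0,0,-0.28,0,0,0,0],[0,0,-0.35,0,0,0,0],[0,0,-0.42,0,0,0,0],[0,0,-0.49,0,0,0,0],[0,0,-0.525,0,0,0,0]]'
python3 -m crank '[[0,0,0,0,0,0,0],[0,0,0,0,0,0,0],[0,0,0,0,0,0,25],[0,0,0,0,0,0,25],[0,0,0,0,0,0,25],[0,0,0,0,0,0.05,25],[0,0,0,0,0,0.1,25],[0,0,0,0,0,0.15,25]]'
python3 - <<'E'
from h import *
from rig import vision
go(.5555,-.0025,.13,30)
d=vision.capture("wrist");h=cv2.cvtColor(d["color"],cv2.COLOR_BGR2HSV);m=cv2.inRange(h,(20,150,120),(30,255,255));m[250:]=0
for c in cv2.findContours(m,cv2.RETR_EXTERNAL,cv2.CHAIN_APPROX_NONE)[0]:
    if cv2.contourArea(c)>200: print(cv2.contourArea(c),cv2.minAreaRect(c))
d=vision.capture("top")
for c in covers(d,.008,(225,205,420,260)): print(c)
E
```

```text
time_s: 29.85
eef_pos: [0.5627, 0.0862, 0.0708]
tcp_rot: [[0.991, -0.131, 0.002], [-0.131, -0.991, 0.001], [0.001, -0.002, -1.0]]
ft_force: [1.1, 3.7, 2.0]
width: 0.112
grasp_force: 30.1
time_s: 30.65
eef_pos: [0.5617, 0.0848, 0.1301]
tcp_rot: [[0.992, -0.13, -0.002], [-0.13, -0.992, -0.001], [-0.001, 0.001, -1.0]]
ft_force: [-0.1, 0.8, -0.2]
width: 0.276
grasp_force: 0.0
t30.6 pos [0.5617 0.0848 0.1301] psi -7.5 F [-0.1  0.8 -0.2] w 25.2 g 0.0 -> wz 0.4162  x -0.0156 y -0.2182 z -0.0002
548.5 ((183.78366088867188, 222.5398406982422), (43.58251190185547, 15.372926712036133), 79.5625228881836)
557.5 ((189.196533203125, 178.9738006591797), (34.626888275146484, 19.824554443359375), 82.40535736083984)
274.5 ((416.3882141113281, 171.25294494628906), (19.404212951660156, 19.557607650756836), 57.528804779052734)
1168.5 ((314.54150390625, 198.49099731445312), (79.28898620605469, 19.997222900390625), 89.04515838623047)
698.5 ((552.0, 135.5), (17.0, 50.0), 90.0)
764.5 ((432.5, 106.5), (15.0, 57.0), 90.0)
(array([393., 223.]), array([ 450.3, -296.7]), array([67.7, 69.1]), 72.8)
```

Turnbutton 3 is closed. Now open turnbutton 2: pivot (0.5554, -0.0022), fin direction about 28.5°.

```bash

python3 -m crank '[[0,0,0.09,-0.01,-0.1,0,30],[0,0,0.18,-0.016,-0.218,0,30],[0,0,0.27,-0.016,-0.218,0,30],[0,0,0.36,-0.016,-0.218,0,30],[0,0,0.4,-0.016,-0.218,0,30],[0,0,0.4,-0.016,-0.218,0,30],[0,0,0.4,-0.016,-0.218,0,30],[0,0,0.4,-0.016,-0.218,0,30]]' >/dev/null
python3 - <<'E'
from h import *
from rig import vision
go(.5554,-.0022,.07,28.5)
d=vision.capture("wrist");h=cv2.cvtColor(d["color"],cv2.COLOR_BGR2HSV);m=cv2.inRange(h,(20,150,120),(30,255,255));m[250:]=0
for c in cv2.findContours(m,cv2.RETR_EXTERNAL,cv2.CHAIN_APPROX_NONE)[0]:
    if cv2.contourArea(c)>200: print(cv2.contourArea(c),cv2.minAreaRect(c))
E
```

```text
t31.6 pos [ 0.5555 -0.0019  0.1294] psi 28.5 F [ 0.9  0.6 -0.2] w 30.4 g 0.0 -> wz -0.0003  x -0.0003 y -0.0009 z -0.1486
569.5 ((440.1153564453125, 219.076904296875), (45.76277160644531, 13.867505073547363), 33.6900634765625)
1164.0 ((317.58148193359375, 200.9632568359375), (18.3453311920166, 80.53560638427734), 2.2906100749969482)
663.0 ((201.48072814941406, 146.14541625976562), (16.342041015625, 46.193504333496094), 29.357755661010742)
755.5 ((367.9161071777344, 128.6912841796875), (58.165470123291016, 14.82809829711914), 34.99201965332031)
642.0 ((229.98529052734375, 110.19117736816406), (21.43732261657715, 33.95671844482422), 30.963754653930664)
822.0 ((66.6130142211914, 60.551368713378906), (17.95904541015625, 51.14604568481445), 24.443954467773438)
793.5 ((105.47264099121094, 28.487224578857422), (24.46694564819336, 41.32194900512695), 25.016895294189453)
```

```bash

python3 -m crank '[[0,0,-0.025,0,0,-0.05,30],[0,0,-0.025,0,-0.001,-0.1,30],[0,0,-0.025,0,-0.001,-0.135,30],[0,0,-0.025,0,-0.001,-0.148,30],[0,0,-0.025,0,-0.001,-0.148,30],[0,0,-0.025,0,-0.001,-0.148,0],[0,0,-0.025,0,-0.001,-0.148,0],[0,0,-0.025,0,-0.001,-0.148,0]]'
python3 -m crank '[[0,0,0,0,0,0,0],[0,0,0.09,0,0,0,0],[0,0,0.18,0,0,0,0],[0,0,0.27,0,0,0,0],[0,0,0.36,0,0,0,0],[0,0,0.45,0,0,0,0],[0,0,0.54,0,0,0,0],[0,0,0.63,0,0,0,0]]'
python3 -m crank '[[0,0,0,0,0,0,0],[0,0,0,0,0,0,0],[0,0,0,0,0,0,25],[0,0,0,0,0,0,25],[0,0,0,0,0,0,25],[0,0,0,0,0,0.05,25],[0,0,0,0,0,0.1,25],[0,0,0,0,0,0.15,25]]'
python3 - <<'E'
from h import *
from rig import vision
go(.451,-.2965,.13,71.6)
d=vision.capture("top")
for c in covers(d,.008,(225,205,420,260)): print(c)
E
```

```text
time_s: 32.4
eef_pos: [0.5559, -0.0011, 0.0716]
tcp_rot: [[0.897, 0.442, 0.001], [0.442, -0.897, 0.002], [0.002, -0.002, -1.0]]
ft_force: [0.1, 0.6, 2.5]
width: 0.108
grasp_force: 30.0
time_s: 33.2
eef_pos: [0.5553, -0.0008, 0.0716]
tcp_rot: [[0.117, 0.993, -0.0], [0.993, -0.117, 0.003], [0.003, -0.001, -1.0]]
ft_force: [-3.3, 6.5, 5.1]
width: 0.107
grasp_force: 30.0
time_s: 34.0
eef_pos: [0.5558, -0.0027, 0.1312]
tcp_rot: [[0.122, 0.993, -0.0], [0.993, -0.122, -0.0], [-0.001, -0.0, -1.0]]
ft_force: [0.2, 0.6, -0.3]
width: 0.276
grasp_force: 0.0
t34.0 pos [ 0.5558 -0.0027  0.1312] psi 83.0 F [ 0.2  0.6 -0.3] w 25.2 g 0.0 -> wz -0.1268  x -0.2619 y -0.7345 z -0.0031
(array([392., 223.]), array([ 451.6, -296. ]), array([67.8, 68.3]), 70.9)
```

```bash

python3 -m crank '[[0,0,0,-0.04,-0.1,0.02,50],[0,0,-0.05,-0.09,-0.22,0.02,50],[0,0,-0.127,-0.13,-0.34,0.02,50],[0,0,-0.127,-0.17,-0.46,0.02,50],[0,0,-0.127,-0.21,-0.58,0.02,50],[0,0,-0.127,-0.25,-0.68,0,50],[0,0,-0.127,-0.262,-0.733,0,50],[0,0,-0.127,-0.262,-0.733,0,50]]'>/dev/null
python3 - <<'E'
from h import *
from rig import vision
w=vision.capture("wrist")
for c in covers(w,.008,amin=800): print(c)
go(.451,-.2965,.0115,71.6)
E
```

```text
(array([319., 187.]), array([ 450.5, -296.5]), array([69.6, 70.4]), 71.3)
t34.9 pos [ 0.4504 -0.2965  0.1302] psi 71.4 F [-1.2 -0.5  0.5] w 50.1 g 0.0 -> wz 0.0020  x 0.0015 y 0.0001 z -0.2967
```

```bash

python3 -m crank '[[0,0,0,0.001,0,-0.1,50],[0,0,0,0.001,0,-0.2,50],[0,0,0,0.001,0,-0.28,50],[0,0,0,0.001,0,-0.296,50],[0,0,0,0.001,0,-0.296,50],[0,0,0,0.001,0,-0.296,50],[0,0,0,0.001,0,-0.296,0],[0,0,0,0.001,0,-0.296,0]]' 
python3 -m crank '[[0,0,0,0,0,0,0],[0,0,0,0,0,0,0],[0,0,0,0,0,0,0],[0,0,0,0,0,0.05,0],[0,0,0,0,0,0.15,0],[0,0,0,0,0,0.25,0],[0,0,0,0,0,0.325,0],[0,0,0,0,0,0.325,0]]' 
python3 -c "
from h import *
go(.6112,-.0078,.14,84.9)"
```

```text
time_s: 35.7
eef_pos: [0.4523, -0.296, 0.0139]
tcp_rot: [[0.316, 0.949, 0.003], [0.949, -0.316, -0.002], [-0.001, 0.003, -1.0]]
ft_force: [-0.3, 0.4, -0.7]
width: 0.406
grasp_force: 0.0
time_s: 36.5
eef_pos: [0.4538, -0.2972, 0.1468]
tcp_rot: [[0.316, 0.949, 0.008], [0.949, -0.316, -0.005], [-0.003, 0.009, -1.0]]
ft_force: [0.7, -0.3, -0.2]
width: 0.195
grasp_force: 30.0
t36.5 pos [ 0.4538 -0.2972  0.1468] psi 71.6 F [ 0.7 -0.3 -0.2] w 17.8 g 30.0 -> wz 0.1479  x 0.3936 y 0.7234 z -0.0171
```

```bash

python3 -m crank '[[0,0,0.02,0.06,0.1,0,0],[0,0,0.06,0.12,0.21,0,0],[0,0,0.1,0.18,0.32,0,0],[0,0,0.148,0.24,0.43,0,0],[0,0,0.148,0.3,0.54,0,0],[0,0,0.148,0.36,0.64,0,0],[0,0,0.148,0.399,0.722,0,0],[0,0,0.148,0.399,0.722,0,0]]' >/dev/null
python3 -m crank '[[0,0,0,0,0,-0.02,0],[0,0,0,0,0,-0.08,0],[0,0,0,0,0,-0.13,0],[0,0,0,0,0,-0.16,0],[0,0,0,0,0,-0.16,0],[0,0,0,0,0,-0.16,0],[0,0,0,0,0,-0.16,0],[0,0,0,0,0,-0.16,0]]' >/dev/null
python3 - <<'E'
from h import *
from rig import vision
go(.6110,-.0080,.0675,84.9)
w=vision.capture("wrist");pickle.dump(w,open("w12.pkl","wb"))
a=cv2.resize(w["color"][90:290,170:490],None,fx=2.4,fy=2.4,interpolation=cv2.INTER_CUBIC);cv2.imwrite("pics/w12.png",a)
E
```

```text
t38.1 pos [ 0.6116 -0.0069  0.0794] psi 84.9 F [ 0.2 -0.4 -0.6] w 17.8 g 30.0 -> wz -0.0000  x -0.0016 y -0.0028 z -0.0298
```

View pics/w12.png

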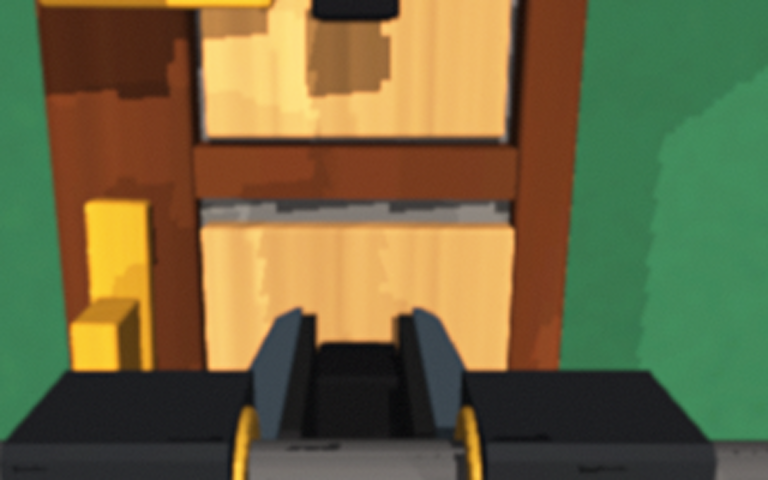

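Bay 3's neighbouring button is across its plate. Bay 2's mouth corners are at (196,199) and (517,199), the plate corners at (202,226) and (514,226).

```bash

python3 - <<'E'
from h import *
w=pickle.load(open("w12.pkl","rb")); f=lambda p:np.array(p)/2.4+[170,90]-np.array([.3,.3])
m=unproj(w,f([[196,199],[517,199]]),.06);p=unproj(w,f([[202,226],[514,226]]),.0749)
y=np.array([.0889,.996,0]);
print("mouth c",m.mean(0)-.038*y,"plate c",p.mean(0)-.035*y, np.linalg.norm(m[0]-m[1]),np.linalg.norm(p[0]-p[1]))
go(.6110,-.0080,.0675,84.9)
E
```

```text
mouth c [ 0.61036258 -0.00721034  0.06      ] plate c [ 0.6106449  -0.00734679  0.0749    ] 0.0761884522900758 0.06886613616029957
t38.1 pos [ 0.6115 -0.0068  0.0793] psi 84.9 F [-0.5 -0.1  0.4] w 18.0 g 30.0 -> wz -0.0001  x -0.0013 y -0.0031 z -0.0296
```

```bash

python3 -m crank '[[0,0,0,-0.001,-0.001,0,0],[0,0,0,-0.001,-0.001,-0.01,0],[0,0,0,-0.001,-0.001,-0.018,0],[0,0,0,-0.001,-0.001,-0.025,0],[0,0,0,-0.001,-0.001,-0.028,0],[0,0,0,-0.001,-0.001,-0.028,0],[0,0,0,-0.001,-0.001,-0.028,35],[0,0,0,-0.001,-0.001,-0.028,35]]'
python3 -m crank '[[0,0,0,0,0,0,35],[0,0,0,0,0,0,35],[0,0,0,0,0,0.08,35],[0,0,0,0,0,0.11,0],[0,0,0,0,0,0.11,0],[0,0,0,0,0,0.11,0],[0,0,0,0,0,0.11,0],[0,0,0,0,0,0.11,0]]' >/dev/null
python3 - <<'E'
from h import *
from rig import vision
go(.6110,-.0080,.081,84.9)
w=vision.capture("wrist")
for c in covers(w,.064,amin=800): print(c)
E
```

```text
time_s: 38.95
eef_pos: [0.6108, -0.0071, 0.067]
tcp_rot: [[0.089, 0.996, 0.0], [0.996, -0.089, -0.0], [0.0, 0.0, -1.0]]
ft_force: [0.6, 0.3, 0.2]
width: 0.339
grasp_force: 0.0
t39.8 pos [ 0.6099 -0.0071  0.11  ] psi 84.9 F [0.1 0.1 0.3] w 0.5 g 0.0 -> wz -0.0002  x 0.0027 y -0.0024 z -0.0725
(array([315., 203.]), array([610. ,   1.7]), array([51.6, 69.7]), 84.7)
(array([328.,  73.]), array([617.8,  79.7]), array([67.8, 68.6]), 84.9)
```

```bash

python3 -m crank '[[0,0,0,0.001,0,-0.03,0],[0,0,0,0.001,0,-0.05,0],[0,0,0,0.001,0,-0.06,0],[0,0,0,0.001,0,-0.064,0],[0,0,0,0.001,0,-0.068,0],[0,0,0,0.001,0,-0.072,0],[0,0,0,0.001,0,-0.076,0],[0,0,0,0.001,0,-0.08,0]]'
python3 -m crank '[[0,0,0,0,0,-0.003,0],[0,0,0,0,0,-0.007,0],[0,0,0,0,0,-0.007,0],[0,0,0,0,0,-0.007,0],[0,0,0,0,0,-0.007,0],[0,0,0,0,0,-0.007,0],[0,0,0,0,0,-0.007,0],[0,0,0,0,0,-0.007,0]]'
python3 -m crank '[[0,0,0,0,0,0.06,0],[0,0,0,0,0,0.13,30],[0,0,-0.021,-0.06,0.016,0.13,30],[0,0,-0.021,-0.138,0.016,0.13,30],[0,0,-0.021,-0.138,0.016,0.13,30],[0,0,-0.021,-0.138,0.016,0.13,30],[0,0,-0.021,-0.138,0.016,0.13,30],[0,0,-0.021,-0.138,0.016,0.13,30]]' >/dev/null
python3 - <<'E'
from h import *
from rig import vision
go(.5556,-.0015,.07,83)
d=vision.capture("wrist");h=cv2.cvtColor(d["color"],cv2.COLOR_BGR2HSV);m=cv2.inRange(h,(20,150,120),(30,255,255));m[250:]=0
for c in cv2.findContours(m,cv2.RETR_EXTERNAL,cv2.CHAIN_APPROX_NONE)[0]:
    if cv2.contourArea(c)>200: print(cv2.contourArea(c),cv2.minAreaRect(c))
E
```

```text
time_s: 40.6
eef_pos: [0.6106, -0.0071, 0.0811]
tcp_rot: [[0.089, 0.996, 0.0], [0.996, -0.089, -0.0], [-0.0, 0.0, -1.0]]
ft_force: [-6.7, 0.2, 18.5]
width: 0.004
grasp_force: 9.6
time_s: 41.4
eef_pos: [0.6107, -0.0071, 0.081]
tcp_rot: [[0.089, 0.996, 0.002], [0.996, -0.089, -0.0], [0.0, 0.002, -1.0]]
ft_force: [-10.2, 0.1, 25.3]
width: 0.004
grasp_force: 12.4
t42.2 pos [ 0.557  -0.0008  0.1284] psi 83.0 F [ 0.6  0.1 -0.2] w 29.9 g 0.0 -> wz -0.0002  x -0.0034 y -0.0019 z -0.1459
1272.0 ((316.0, 202.0), (80.0, 18.0), 90.0)
1411.0 ((329.21319580078125, 84.76434326171875), (21.72286605834961, 82.546875), 87.1375961303711)
```

```bash

python3 -m crank '[[0,0,0,-0.002,-0.001,-0.05,30],[0,0,0,-0.003,-0.001,-0.1,30],[0,0,0,-0.003,-0.001,-0.135,30],[0,0,0,-0.003,-0.001,-0.146,30],[0,0,0,-0.003,-0.001,-0.146,30],[0,0,0,-0.003,-0.001,-0.146,0],[0,0,0,-0.003,-0.001,-0.146,0],[0,0,0,-0.003,-0.001,-0.146,0]]'
python3 -m crank '[[0,0,0,0,0,0,0],[0,0,-0.07,0,0,0,0],[0,0,-0.14,0,0,0,0],[0,0,-0.21,0,0,0,0],[0,0,-0.28,0,0,0,0],[0,0,-0.35,0,0,0,0],[0,0,-0.42,0,0,0,0],[0,0,-0.48,0,0,0,0]]'
python3 -m crank '[[0,0,-0.07,0,0,0,0],[0,0,-0.14,0,0,0,0],[0,0,-0.21,0,0,0,0],[0,0,-0.28,0,0,0,0],[0,0,-0.35,0,0,0,0],[0,0,-0.42,0,0,0,0],[0,0,-0.49,0,0,0,0],[0,0,-0.525,0,0,0,0]]'
python3 -m crank '[[0,0,0,0,0,0,0],[0,0,0,0,0,0,0],[0,0,0,0,0,0,25],[0,0,0,0,0,0,25],[0,0,0,0,0,0,25],[0,0,0,0,0,0.05,25],[0,0,0,0,0,0.1,25],[0,0,0,0,0,0.15,25]]'
python3 -m crank '[[0,0,0.02,-0.1,0.1,0.1,25],[0,0,0.02,-0.15,0.15,0.1,25],[0,0,0.02,-0.15,0.2,0.1,25],[0,0,0.02,-0.15,0.2,0.1,25],[0,0,0.02,-0.15,0.2,0.1,25],[0,0,0.02,-0.15,0.2,0.1,25],[0,0,0.02,-0.15,0.2,0.1,25],[0,0,0.02,-0.15,0.2,0.1,25]]' >/dev/null
python3 - <<'E'
from h import *
from rig import vision
go(.5556,-.0015,.07,-5.1)
d=vision.capture("wrist");pickle.dump(d,open("w13.pkl","wb"))
cv2.imwrite("pics/w13.png",cv2.resize(d["color"][0:260,80:560],None,fx=1.65,fy=1.65,interpolation=cv2.INTER_CUBIC))
E
```

```text
time_s: 43.05
eef_pos: [0.5553, -0.0011, 0.0707]
tcp_rot: [[0.121, 0.993, 0.002], [0.993, -0.121, -0.0], [0.0, 0.002, -1.0]]
ft_force: [-0.9, -1.2, -0.1]
width: 0.111
grasp_force: 30.0
time_s: 43.85
eef_pos: [0.5555, -0.0012, 0.0707]
tcp_rot: [[0.77, 0.638, 0.002], [0.638, -0.77, -0.0], [0.002, 0.002, -1.0]]
ft_force: [0.7, -0.8, 1.5]
width: 0.106
grasp_force: 30.0
time_s: 44.65
eef_pos: [0.5555, -0.0015, 0.0707]
tcp_rot: [[0.991, -0.131, 0.002], [-0.131, -0.991, -0.001], [0.002, 0.001, -1.0]]
ft_force: [1.0, -1.2, 1.9]
width: 0.11
grasp_force: 30.0
time_s: 45.45
eef_pos: [0.554, -0.0009, 0.1301]
tcp_rot: [[0.992, -0.13, -0.002], [-0.13, -0.992, 0.0], [-0.002, -0.0, -1.0]]
ft_force: [-0.4, -0.1, -0.3]
width: 0.279
grasp_force: 0.0
t46.2 pos [0.4947 0.0782 0.1696] psi -5.7 F [ 0.2  0.1 -0.5] w 25.0 g 0.0 -> wz 0.0066  x 0.1521 y -0.1993 z -0.2489
```

View pics/w13.png

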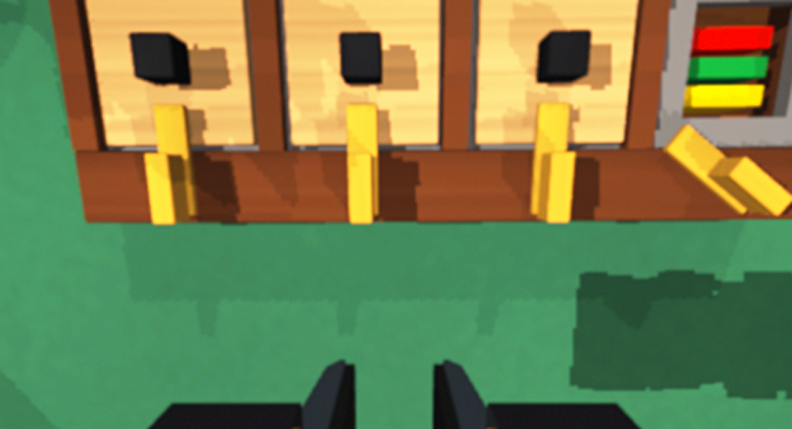

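All three plates lie flush with their buttons across (tips at about (168,104), (362,104) and (555,104)). I'll check the arm angles numerically.

```bash
python3 - <<'E'
from h import *
w=pickle.load(open("w13.pkl","rb")); f=lambda p:np.array(p)/1.65+[80,0]-.2
t=unproj(w,f([[168,104],[362,104],[555,104]]),.0675)[:,:2]
x=np.array([.996,-.0889]);y=np.array([.0889,.996]); p2=np.array([.5555,-.0012])
for i,n in enumerate((4,3,2)):
    v=t[i]-(p2+(n-2)*.088*y); print(n,v@x,v@y,"deg off",np.degrees(np.arctan2(v@y,v@x)))
E
```

```text
4 0.03730992449192462 -0.0015645124638971482 deg off -2.4011701390520295
3 0.03668630176353991 -0.0014361995284088618 deg off -2.241876901794288
2 0.03562712661398259 -0.0010323575908763177 deg off -1.6597798312757857
```

```bash
python3 -c "
from rig import workorder; print(workorder.hand_in())"
```

```text
the job is handed in; nothing more can be done
None
```

I laid all three covers on the cabinet top into bays 4, 3 and 2, pressed each one flush and swung its turnbutton fully across, then handed the job in after about 46 s; bay 1 had no cover, and the arm kept clear of the kettle, teapot, tub and bowls.

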